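Show the black sign board to the inspection camera

ROBOT

A 6-joint arm with a two-finger parallel gripper is mounted at the origin on the work surface. World frame = base frame: x ahead of the robot, y to its left, z up, the work surface at z = 0. Lengths are in m, angles in rad, forces in N, time in s.
With the tool pointing down it reaches from about 0.25 to 0.725 m from the base axis. Payload 4 kg.
Tool frame: the origin (TCP) lies at the very end of the fingers, on their centre line; the grasp point (between the pads) lies 19 mm behind it; z points along the fingers, y is the line along which they close (so a half turn about z gives the same grasp; the last joint's range is limited). The gripper opens to 85 mm and grips with 20 to 120 N. Pads are 22 mm wide; open, the fingers measure 114 mm over their backs; the gripper's body (76 mm by 85 mm) begins 54 mm behind the grasp point. The pads swing forward as they close: fully open they stand 13 mm farther back than shut.
Start: joints at [-1.106, 0.241, 0.005, 1.335, 0, 1.571], TCP at [0.224, -0.447, 0.231] pointing down, gripper open.
Joint ranges: [-2.72, 2.72], [-1.05, 1.87], [-1.09, 1.28], [-1.99, 2.15], [-1.42, 1.44], [-3.14, 3.14]. Speed limits (rad/s): [2.79, 2.79, 3.14, 3.14, 3.14, 3.14].

INTERFACE

Orientations are given as a unit quaternion [x, y, z, w].
In Python, from workcell import bot, vision, workorder gives the robot as it stands.
- The arm moves only by the shell command python3 -m creep 'ROWS' [OPENING]. ROWS is JSON, a list of rows, each a list of 2 entries, a list of its own where there are three numbers: the shift along the tool's x, y, z in mm, then the turn, a rotation vector about the tool's x, y, z in rad. In form: [[[dx, dy, dz], [wx, wy, wz]], ...]. A call has 1 to 12 rows; each row shifts and turns the commanded pose from where the row before left it, along the tool's axes as they then stand; what a row does not reach is not made up. A row lasts 1/8 s, in which the tool goes at most 62.5 mm and 10.7 degrees, less where a joint would pass 70% of its speed; a pose out of reach is approached as far as the arm can. A call is refused whole if a number of a shift passes 62.5 or a number of a turn 0.188, either way. A call with a gripper value outside its range is refused whole. OPENING is the finger opening in mm, from 0 to 85.4, set as the call begins (- or left out, the last holds). The fingers move at their own pace and stop on an object; the grip force is fixed at half the most. Time passes only in rows, so rows that do not move let the fingers close. It gives the time, the measured TCP pose, the force, the opening and the grip force at its end, in the units of the state.
- bot.get_obs(): the state, without advancing time (a new reading comes with each control period).
- vision.camera(name): name is "scene" or "top"; returns a dict with "image" (480x640x3 uint8, blue, green, red), "z_map" (480x640 float32, m along the optical axis (not along the pixel's ray), 0 where there is no reading), "K" (3x3 intrinsics, pixels), "rvec" (rotation vector, rad) and "tvec" (3), from world to camera coordinates, as OpenCV has them. Camera axes: x right, y down, z forward; pixel columns grow to the right and rows downward; lengths in m; the calibration is good to about 2 mm. A picture is of the moment at which its call begins.
- workorder.job_done(): hands the job in; it is judged then, once.
Trained networks look in a picture, given as the dict that the camera call returned (one of the last four; its "shot" number tells which), for a name from the list of things; names that differ only in an ending like _2 or _b are one class to them, and where a whole thing is asked for, a point or a joint stands for the part that bears it (a point fixed in the world has none). Each returns a list of dicts, best first, with "score" (0 to 1); they miss things now and then, are a little off and sometimes report something else, mostly with a low value. They report only what shows in the picture. A call takes as long as a camera call.
- vision.spot_in(picture, query): "position" ([column, row] in pixels, amid what is visible of it).
- vision.place_of(picture, query): "position" ([column, row] in pixels: a listed point, or the origin of a listed thing).
The state is a dict: "clock": time; "joint_pos": joint angles; "joint_vel": joint speeds; "tau": joint torques, N m; "eef_pos": TCP position; "tool_rot": TCP orientation; "ft_force": force on the tool from outside, world axes, zero at the start; "ft_torque": the same for the moment, N m; "grip_width": finger opening in m; "grasp_force": force on a finger pad.
Only numpy, scipy, OpenCV 4.12 (cv2) and the standard library are available. Lean on these libraries where they do the work, as an engineer would, in place of code of your own. Each camera call takes 0.05 s, during which the arm holds its last target. There are 200 camera calls.

TASK

Pull the black-painted sign board up out of the wooden rack and hold it up to the inspection camera: the middle of the board at the camera's focus point (16 cm straight out from the lens, above the yellow stripe), its painted side squarely facing the lens and the right way up as the camera sees it. Finish while still holding it there, motionless in the gripper; do not touch the camera or its stand, and leave the other two boards in their slots and everything else on the bench where it is.

Things in the scene. Friction and masses are not known exactly. Their poses are not given: they have to be found in the camera images.
- black_mid (a point): Centre of the board to show: 130 mm wide, 110 high, 12 thick, 0.12 kg; black painted face and edges, bare plywood back, white heartbeat line and, near the top, a white bar on the painted face. x points out of the painted face, y along the width, z to the top edge (55 mm above). It starts upright in one of the rack's slots, top 122 mm above the table; lift straight up 40 mm or more to clear it.
- plain_mid (a point): Middle of an unpainted plywood board of the same size, standing in another slot of the rack; axes as for the black board.
- blue_mid (a point): Middle of a blue board of the same size, with the same white line, standing in another slot of the rack; axes as for the black board.
- rack: Light wooden rack, fixed, 220 mm (x) by 150 mm (y), origin under its centre. Floor 12 mm thick; three slots 15 mm wide at x = -70, 0 and +70 mm, running along y, between low rails whose tops are 47 mm above the table. The boards' painted faces point to the rack's +x.
- focus (a point): The camera's focus point, in the air 160 mm in front of the lens, 170 to 230 mm above the table, straight above the yellow stripe on the stand's base. x points to the lens and rises 25 degrees (the camera looks down 25 degrees), y is level, z is up in the camera's picture (leans 25 degrees from vertical, away from the camera). A board shown properly has its x, y, z along these.
- lens (a point): Centre of the lens's front glass (black barrel 40 mm across, with a white ring lamp 68 mm across behind it, on a blue camera body). Same axes as the focus.
- stand: Camera and stand as one thing, fixed; origin on the table straight under the focus. Grey base plate 10 mm thick, 130 wide, from x = -50 to 320 mm, yellow stripe at the origin; steel column 24 mm across, 410 high at x = 285 mm, y = 0, carrying the blue camera (75 x 60 x 56 mm) behind the lens. The camera's height differs from run to run and stays put.
- glue: Tan glue bottle, 54 mm across, 150 mm high, loose; origin under its centre. Leave alone.
- can: Blue drinks can, 66 mm across, 120 mm high, loose; origin under its centre. Leave alone.
- cup: Red plastic cup, 84 mm across the rim, 100 mm high, loose; origin under its centre. Leave alone.
- sander: Cork sanding block, 90 x 55 x 40 mm, loose; origin under its centre. Leave alone.
- black: The same black board; this origin is the middle of its lower edge, 55 mm below its centre; same axes.

How it is judged:
On the way:
1. the black board is lifted clear of the rack, in the gripper (height (world z) of black_mid above 0.115 m and contact force between the fingers and black above 1 N and contact force between black and rack below 0.2 N), for 0.2 s.
At the end, for the whole second after the job is handed in: Black board held still in the fingers, touching nothing else, its middle within 20 mm of the focus point, painted face to the lens and top upward in the picture, each within 0.2 rad; the other two boards within 25 mm and loose things within 30 mm of their starts (distance between black_mid and focus below 0.02 m and angle between the x axis of black_mid and the x axis of focus, either way round below 0.2 rad and angle between the z axis of black_mid and the z axis of focus, either way round below 0.2 rad and angle between black_mid's own x axis and vertical below 1.45 rad and angle between black_mid's own z axis and vertical below 0.8 rad and height (world z) of black_mid above 0.14 m and contact force between the fingers and black above 2 N and contact force between black and stand below 0.3 N and linear speed of black below 0.03 m/s and angular speed of black below 0.2 rad/s and distance of each of plain_mid, blue_mid from where it was at the start of the episode below 0.025 m and distance of each of glue, can, cup, sander from where it was at the start of the episode below 0.03 m); the arm keeps its last pose, push and grip.
It fails at once if the camera or its stand is touched by the robot or the board (contact force between any of the arm, the fingers, black and stand above 1 N).
It fails at once if another board is pulled out or a loose thing is shoved or knocked over (distance of any of plain_mid, blue_mid from where it was at the start of the episode above 0.03 m or distance of any of glue, can, cup, sander from where it was at the start of the episode above 0.04 m or angle between any of glue, can, cup, sander's own z axis and vertical above 0.6 rad).
It also fails if it takes over 32 s, if anything falls off the work surface, if the arm or the gripper's body presses on something with over 40 N, if the wrist force passes 120 N, or if a joint passes its speed limit or range.

## Working session

There is one attempt and no reset: what is moved stays moved. The work goes in short steps, Python scripts to look and compute and a shell command to move; the robot and the scene stay as the last step left them, time stands still between calls to the robot, and variables do not carry over. Pictures are saved under pics/ and viewed, at most 10 in all, crops included, and the job is handed in when it is done.

```bash
mkdir -p pics
cat > h.py <<'E'
import numpy as np, cv2
from scipy.spatial.transform import Rotation as R
from workcell import bot, vision, workorder
def deproj(p,px,z=None):
    """pixel -> world, by depth z (z_map if None)"""
    c,r=px
    if z is None: 
        w=p["z_map"][int(r)-2:int(r)+3,int(c)-2:int(c)+3]; z=np.median(w[w>0])
    x=np.linalg.inv(p["K"])@[c,r,1]*z
    Rm=cv2.Rodrigues(np.array(p["rvec"],float))[0]
    return Rm.T@(x-np.ravel(p["tvec"]))
def ray(p,px,h):
    a=deproj(p,px,1.0);o=deproj(p,px,0.0);d=a-o
    return o+d*(h-o[2])/d[2]
def cloud(p):
    v,u=np.mgrid[:480,:640];z=p["z_map"]
    x=np.stack([u,v,np.ones_like(u)],-1)@np.linalg.inv(p["K"]).T*z[...,None]
    Rm=cv2.Rodrigues(np.array(p["rvec"],float))[0]
    return (x-np.ravel(p["tvec"]))@Rm
E
python3 - <<'E'
from h import *
np.set_printoptions(precision=4,suppress=True)
for n in("scene","top"):
    p=vision.camera(n);cv2.imwrite(f"pics/{n}0.png",p["image"])
    print(n,"cam at",deproj(p,(320,240),0))
    for q in["black_mid","plain_mid","blue_mid","rack","focus","lens","stand","glue","can","cup","sander"]:
        r=vision.place_of(p,q)
        for d in r[:2]:
            try: w=deproj(p,d["position"])
            except Exception: w=None
            print(q,np.round(d["position"],1),round(d["score"],2),w)
o=bot.get_obs();print(o["clock"],o["eef_pos"],o["tool_rot"],R.from_quat(o["tool_rot"]).as_matrix())
E
```

```text
scene cam at [ 1.0697 -0.2043  1.119 ]
black_mid [161.4 281.2] 0.78 [ 0.4624 -0.2831  0.0857]
black_mid [197.6 302. ] 0.23 [ 0.5254 -0.2302  0.0355]
plain_mid [217.  297.7] 0.63 [ 0.5629 -0.1868  0.0882]
blue_mid [188.7 292. ] 0.77 [ 0.5183 -0.2377  0.0864]
blue_mid [273.7 235.5] 0.7 [0.4475 0.0066 0.0379]
rack [196.4 302.8] 0.56 [ 0.5286 -0.2333  0.0409]
focus [188.  287.7] 0.16 [ 0.5128 -0.235   0.0963]
lens [394.9 194.9] 0.63 [0.6371 0.2063 0.3151]
lens [217.2 295.6] 0.57 [ 0.5617 -0.1845  0.0951]
stand [340.2 225.1] 0.97 [0.4866 0.1806 0.0105]
stand [188.  289.1] 0.26 [ 0.5148 -0.2363  0.0939]
glue [248.5 371.4] 0.79 [ 0.7489 -0.1931  0.0895]
can [453.7 221.7] 0.68 [0.7632 0.2444 0.3612]
cup [403.3 186.3] 0.88 [0.628  0.2322 0.3165]
cup [162.7 282. ] 0.64 [ 0.4626 -0.2816  0.0801]
sander [279.3 233.6] 0.77 [0.4508 0.021  0.0407]
top cam at [0.3956 0.0961 1.4395]
black_mid [454.6 297.9] 0.75 [ 0.444  -0.2726  0.104 ]
black_mid [336.1 306.4] 0.4 [0.4265 0.0238 0.0408]
plain_mid [415.8 259.2] 0.95 [ 0.5409 -0.1741  0.1213]
plain_mid [429.  278.3] 0.18 [ 0.4978 -0.2217  0.0511]
blue_mid [437.6 276.1] 0.63 [ 0.4981 -0.2278  0.1202]
rack [427.5 278.8] 0.74 [ 0.4968 -0.2185  0.0475]
focus [278.2 282.5] 0.21 [0.4925 0.1776 0.0085]
lens [250.9 212.8] 0.97 [0.6252 0.2209 0.3015]
stand [278.6 284.7] 0.65 [0.4866 0.1765 0.0078]
glue [411.1 200.3] 0.66 [ 0.7008 -0.1749  0.0838]
can [173.1 239.1] 0.59 [0.597  0.4371 0.1099]
cup [193.5 295.5] 0.59 [0.4595 0.4048 0.0047]
sander [334.8 307.8] 0.94 [0.4229 0.0273 0.0405]
1.2 [ 0.2241 -0.4469  0.2313] [ 0.9731  0.2304 -0.     -0.    ] [[ 0.8939  0.4483 -0.    ]
 [ 0.4483 -0.8939  0.    ]
 [-0.     -0.     -1.    ]]
```

View pics/scene0.png

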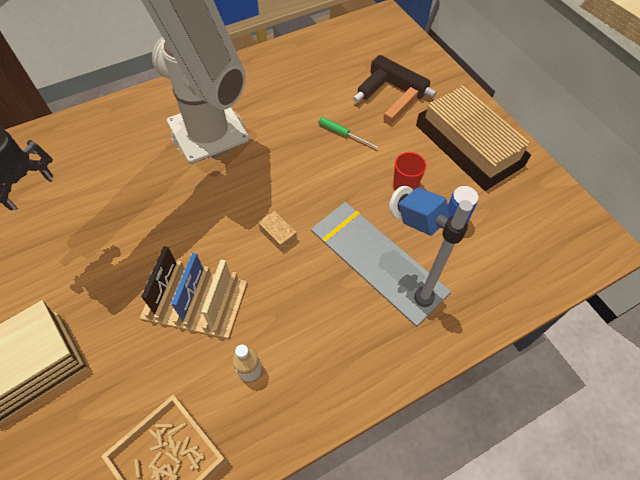

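View pics/top0.png

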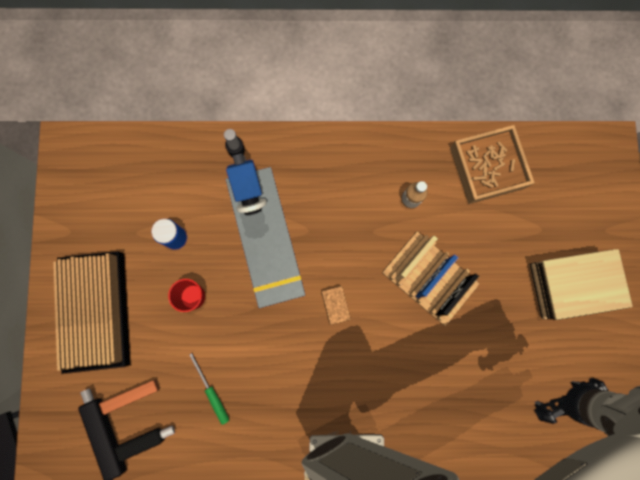

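The scene picture shows the black board at about (160,280), blue at (188,288) and plain at (220,290), with painted faces towards plain. The stripe is at (340,226), and the lens ring at (400,200) faces the robot. The top picture agrees: black at (458,298), stripe at (278,284), lens at (252,207).

Run:
```python
from h import *
np.set_printoptions(precision=4,suppress=True)
p=vision.camera("top");C=cloud(p);im=p["image"].astype(int);ok=p["z_map"]>0
def rect(m,n):
    P=C[m]; (c,s,a)=cv2.minAreaRect(P[:,:2].astype(np.float32)); 
    pc=np.linalg.svd(P[:,:2]-P[:,:2].mean(0))[2][0]
    print(n,m.sum(),"c",np.array(c),"size",np.array(s),"ang",a,"z",np.median(P[:,2]),"med",np.median(P[:,:2],0),"pca az",np.degrees(np.arctan2(pc[1],pc[0])))
for n,g in(("black",(.444,-.2726)),("blue",(.498,-.228)),("plain",(.541,-.174))):
    d=np.linalg.norm(C[...,:2]-g,axis=-1)
    rect(ok&(d<.085)&(abs((C[...,:2]-g)@[.7,.71])<.022)&(C[...,2]>.114)&(C[...,2]<.13),n)
grey=(im.max(-1)-im.min(-1)<25)&ok&(abs(C[...,2]-.01)<.006)&(np.linalg.norm(C[...,:2]-[.6,.2],axis=-1)<.25)&(C[...,0]>.4)&(abs(C[...,1]-.22)<.12)
rect(grey,"base")
yel=(im[...,2]>180)&(im[...,1]>140)&(im[...,0]<70)&ok&(np.linalg.norm(C[...,:2]-[.487,.178],axis=-1)<.1)
rect(yel,"stripe")
wh=(im.min(-1)>150)&ok&(np.linalg.norm(C[...,:2]-[.63,.22],axis=-1)<.07)&(C[...,2]>.15)
print("topring",C[wh][:,:].mean(0),C[wh].min(0),C[wh].max(0))
p=vision.camera("scene");C=cloud(p);im=p["image"].astype(int);ok=p["z_map"]>0
wh=(im.min(-1)>140)&(im.max(-1)-im.min(-1)<40)&ok&(np.linalg.norm(C[...,:2]-[.63,.22],axis=-1)<.07)&(C[...,2]>.15)
rc=C[wh];print("scenering",len(rc),rc.mean(0),rc.min(0),rc.max(0))
print("scene lens ray:",[ (h,ray(p,(394.9,194.9),h)) for h in (.25,.27,.29)])
print([ (d["position"],d["score"]) for d in vision.place_of(p,"focus")+vision.place_of(p,"lens")])
blu=(im[...,0]>im[...,2]+50)&ok&(np.linalg.norm(C[...,:2]-[.66,.23],axis=-1)<.12)&(C[...,2]>.15)
print("blue body",C[blu].min(0),C[blu].max(0),blu.sum())
cv2.imwrite("pics/lens.png",cv2.resize(p["image"][160:260,360:500],None,fx=5,fy=5,interpolation=cv2.INTER_CUBIC))
```

```text
black 298 c [ 0.453  -0.2856] size [0.0146 0.1317] ang 48.741455078125 z 0.12194843326820096 med [ 0.453  -0.2842] pca az 138.98625382714494
blue 280 c [ 0.5002 -0.2334] size [0.0134 0.1298] ang 48.650691986083984 z 0.12214583043774072 med [ 0.4985 -0.2323] pca az 138.8725367342729
plain 254 c [ 0.5484 -0.1824] size [0.0124 0.1298] ang 48.789878845214844 z 0.12176519932994068 med [ 0.5486 -0.1822] pca az 138.87079236804263
base 4504 c [0.6202 0.2155] size [0.3674 0.1273] ang 14.812110900878906 z 0.009914609938174114 med [0.5923 0.2052] pca az -169.43990590275064
stripe 130 c [0.49   0.1816] size [0.0075 0.1315] ang 14.875707626342773 z 0.010501690326470012 med [0.4896 0.1808] pca az 104.77719852042124
topring [0.634  0.2186 0.3152] [0.6258 0.194  0.3042] [0.6453 0.2466 0.3231]
scenering 277 [0.6429 0.2112 0.3063] [0.6243 0.19   0.2684] [0.6651 0.2481 0.3237]
scene lens ray: [(0.25, array([0.602 , 0.2396, 0.25  ])), (0.27, array([0.6128, 0.2294, 0.27  ])), (0.29, array([0.6235, 0.2192, 0.29  ]))]
[([397.0, 197.2], 0.92)]
blue body [0.6471 0.1982 0.2813] [0.7441 0.2751 0.3559] 1126
```

View pics/lens.png

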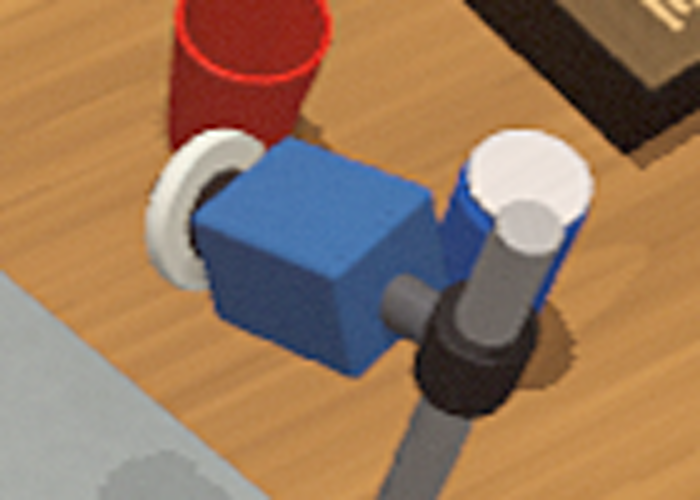

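Run:
```python
from h import *
np.set_printoptions(precision=4,suppress=True)
o=np.array([.490,.1815]);az=np.radians(14.8);h=np.array([np.cos(az),np.sin(az)]);l=np.array([-h[1],h[0]])
for n in("scene","top"):
    p=vision.camera(n);C=cloud(p);im=p["image"].astype(int);ok=p["z_map"]>0
    d=C[...,:2]-o;X=d@h;Y=d@l;Z=C[...,2];b=-X*.4226+Z*.9063;a=X*.9063+Z*.4226
    near=ok&(X>.1)&(X<.25)&(abs(Y)<.05)&(Z>.2)
    wh=near&(im.min(-1)>120)&(im.max(-1)-im.min(-1)<45)&(X<.185)
    bl=near&(im[...,0]>im[...,2]+50)
    for k,m in(("ring",wh),("body",bl)):
        print(n,k,m.sum(),"b",np.percentile(b[m],[1,5,50,95,99]),"a",np.percentile(a[m],[1,5,50,95,99]),"Y",np.percentile(Y[m],[1,5,50,95,99]))
    for q in vision.place_of(p,"lens")[:1]:
        # ray vs vertical plane Y=0 
        A=deproj(p,q["position"],0);B=deproj(p,q["position"],1)-A
        t=-((A[:2]-o)@l)/(B[:2]@l);w=A+t*B;print("lens ray",q["score"],(w[:2]-o)@h,w[2])
        t=(.145-((A[:2]-o)@h))/(B[:2]@h);w=A+t*B;print("  at X=.145:",(w[:2]-o)@l,w[2])
```

```text
scene ring 305 b [0.1726 0.1797 0.214  0.2278 0.2286] a [0.2619 0.2643 0.2712 0.2736 0.2742] Y [-0.0327 -0.0318 -0.0161  0.0213  0.0271]
scene body 1061 b [0.1718 0.1904 0.2215 0.2238 0.2245] a [0.2902 0.2949 0.341  0.3633 0.3639] Y [-0.0295 -0.0281 -0.004   0.0246  0.0272]
lens ray 0.73 0.13773714382011945 0.28871679071212253
  at X=.145: -0.011674044245393677 0.30732039272837874
top ring 164 b [0.1958 0.2024 0.2212 0.2282 0.2299] a [0.2591 0.2626 0.2681 0.2724 0.2726] Y [-0.0324 -0.0285 -0.0004  0.0288  0.0324]
top body 951 b [0.2125 0.2172 0.2211 0.225  0.2265] a [0.2895 0.2929 0.3267 0.3603 0.3626] Y [-0.0288 -0.0263 -0.0006  0.0249  0.0274]
lens ray 0.64 0.13520864998233884 0.3202940493247064
  at X=.145: 0.0023041442945132174 0.27616065532156986
```

```bash
python3 -m creep '[[[40,-6,4],[0,0,0]],[[40,-6,4],[0,0,0]],[[40,-6,4],[0,0,0]],[[40,-6,4],[0,0,0]],[[40,-6,4],[0,0,0]],[[40,-6,4],[0,0,0]],[[37,-6,4],[0,0,0]],[[0,0,0],[0,0,-0.178]],[[0,0,0],[0,0,-0.178]],[[0,0,0],[0,0,-0.178]],[[0,0,0],[0,0,-0.178]],[[0,0,0],[0,0,-0.178]]]' 50 && python3 -m creep '[[[0,0,0],[0,0,-0.178]],[[0,0,0],[0,0,-0.178]],[[0,0,0],[0,0,-0.178]],[[0,0,0],[0,0,-0.178]],[[0,0,0],[0,0,-0.178]],[[0,0,0],[0,0,-0.178]],[[0,0,0],[0,0,0]],[[0,0,0],[0,0,0]]]'
cat > g.py <<'E'
from h import *
np.set_printoptions(precision=4,suppress=True)
def go(pos,zax,yax):
    o=bot.get_obs();M=R.from_quat(o["tool_rot"]).as_matrix()
    y=np.array(yax);z=np.array(zax);T=np.c_[np.cross(y,z),y,z]
    print("t",o["clock"],"tcp",o["eef_pos"],"w",o["grip_width"],"g",o["grasp_force"],"ft",o["ft_force"],"q",o["joint_pos"])
    print("shift mm (tool)",M.T@(np.array(pos)-o["eef_pos"])*1e3,"turn (tool)",R.from_matrix(M.T@T).as_rotvec())
E
python3 - <<'E'
from g import *
a=np.radians(48.8);go([.4532,-.2852,.085],[0,0,-1],[np.cos(a),np.sin(a),0])
E
```

```text
clock: 3.1
eef_pos: [0.4529, -0.2852, 0.2033]
tool_rot: [0.777, 0.629, -0.0, -0.0]
ft_force: [-0.2, 0.4, 0.2]
grip_width: 0.0498
grasp_force: 0.0
clock: 4.1
eef_pos: [0.4529, -0.2853, 0.2033]
tool_rot: [0.353, 0.936, 0.0, -0.0]
ft_force: [-1.3, -0.3, 0.8]
grip_width: 0.05
grasp_force: 0.0
t 4.1 tcp [ 0.4529 -0.2853  0.2033] w 0.05004827799441828 g 0.0 ft [-1.3352 -0.3097  0.7926] q [-0.5621  0.3235  0.0442  1.2916 -0.      0.1592]
shift mm (tool) [ -0.2101   0.2534 118.2863] turn (tool) [-0.     -0.0001 -0.0022]
```

```bash
python3 -m creep '[[[0,0,30],[0,0,0]],[[0,0,30],[0,0,0]],[[0,0,30],[0,0,0]],[[0,0,14],[0,0,0]],[[0,0,14],[0,0,0]],[[0,0,0],[0,0,0]],[[0,0,0],[0,0,0]]]' && python3 -m creep '[[[0,0,0],[0,0,0]],[[0,0,0],[0,0,0]],[[0,0,0],[0,0,0]],[[0,0,0],[0,0,0]],[[0,0,0],[0,0,0]],[[0,0,0],[0,0,0]],[[0,0,0],[0,0,0]],[[0,0,0],[0,0,0]]]' 0
```

```text
clock: 4.97
eef_pos: [0.4536, -0.2857, 0.0862]
tool_rot: [0.352, 0.936, -0.0, 0.001]
ft_force: [0.3, -0.5, -0.2]
grip_width: 0.0498
grasp_force: 0.0
clock: 5.98
eef_pos: [0.4535, -0.2855, 0.086]
tool_rot: [0.352, 0.936, -0.0, 0.001]
ft_force: [-0.1, 0.3, 5.4]
grip_width: 0.0113
grasp_force: 59.0
```

```bash
python3 -m creep '[[[0,0,-10],[0,0,0]],[[0,0,-15],[0,0,0]],[[0,0,-15],[0,0,0]],[[0,0,-20],[0,0,0]],[[0,0,-20],[0,0,0]],[[0,0,-20],[0,0,0]],[[0,0,-20],[0,0,0]],[[0,0,-20],[0,0,0]],[[0,0,-10],[0,0,0]],[[0,0,0],[0,0,0]],[[0,0,0],[0,0,0]],[[0,0,0],[0,0,0]]]'
python3 - <<'E'
from g import *
# board pose in the hand, from depth
o=bot.get_obs();M=R.from_quat(o["tool_rot"]).as_matrix();t=np.array(o["eef_pos"])
for n in("scene","top"):
    p=vision.camera(n);C=cloud(p);L=(C-t)@M;ok=p["z_map"]>0
    m=ok&(abs(L[...,0])<.08)&(abs(L[...,1])<.02)&(L[...,2]>-.06)&(L[...,2]<.09)
    print(n,m.sum(),"x",np.percentile(L[m][:,0],[1,5,95,99]),"y",np.percentile(L[m][:,1],[5,50,95]),"z",np.percentile(L[m][:,2],[1,5,95,99]))
    cv2.imwrite(f"pics/{n}1.png",p["image"])
    f=ok&(abs(L[...,0])<.08)&(abs(L[...,1])<.02)&(L[...,2]>.012)&(L[...,2]<.09)
    if n=="scene":
        P=L[f];c=P.mean(0);nn=np.linalg.svd(P-c,full_matrices=False)[2][2];print("normal(tool)",nn,"at",c,len(P))
        print(cv2.minAreaRect(P[:,[0,2]].astype(np.float32)))
a=np.radians(14.8);h=np.array([np.cos(a),np.sin(a),0]);s,c=np.sin(np.radians(25)),np.cos(np.radians(25));k=np.array([0,0,1])
X=c*h+s*k;Z=-s*h+c*k;F=np.array([.490,.1815,.215])
go(F+Z*.019,-Z,X)
E
```

```text
clock: 7.48
eef_pos: [0.4525, -0.285, 0.2344]
tool_rot: [0.352, 0.936, 0.0, -0.001]
ft_force: [0.3, 0.5, -0.8]
grip_width: 0.0112
grasp_force: 58.3
scene 1609 x [-0.0639 -0.063   0.0591  0.0651] y [-0.005   0.0061  0.0127] z [-0.0548 -0.0438  0.0662  0.0717]
normal(tool) [-0.0183  0.9997  0.019 ] at [-0.0071  0.006   0.0427] 779
((0.0016575232148170471, 0.04372783750295639), (0.1340276151895523, 0.0618819035589695), 1.1271404027938843)
top 517 x [-0.0637 -0.0593  0.0652  0.0657] y [-0.0049  0.0053  0.0092] z [-0.0456 -0.0386  0.0648  0.0722]
t 7.575 tcp [ 0.4526 -0.285   0.2346] w 0.011396142416028793 g 58.331549763679504 ft [-0.6098 -1.1891 -1.1628] q [-0.562   0.31    0.1072  1.3694  0.      0.1567]
shift mm (tool) [283.5255 369.0983   2.6821] turn (tool) [-0.424  -0.1309  0.5839]
```

View pics/scene1.png

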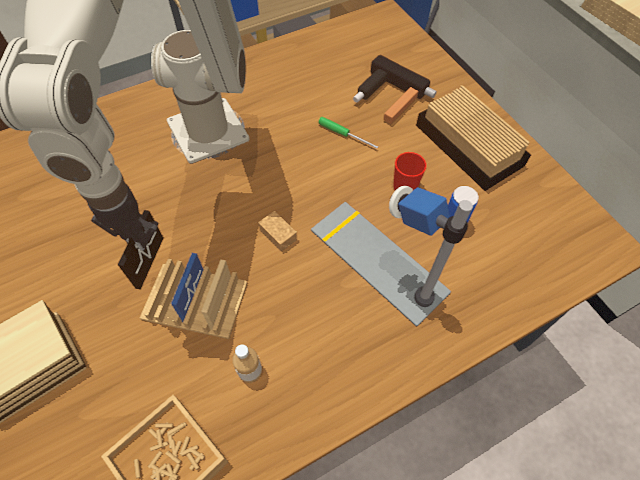

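The black board now hangs straight in the gripper at about (142,250), and the blue and plain boards are still in their slots. Next is the move to the focus.

```bash
python3 -m creep '[[[12,15,0],[0,0,0]],[[24,31,0],[0,0,0]],[[26,34,0],[0,0,0]],[[26,34,0],[0,0,0]],[[26,34,0],[0,0,0]],[[26,34,0],[0,0,0]],[[26,34,0],[0,0,0]],[[26,34,0],[0,0,0]],[[26,34,0],[0,0,0]],[[26,34,0],[0,0,0]],[[24,31,1],[0,0,0]],[[14,18,1],[0,0,0]]]' && python3 -m creep '[[[0,0,0],[-0.053,-0.016,0.073]],[[0,0,0],[-0.053,-0.016,0.073]],[[0,0,0],[-0.053,-0.016,0.073]],[[0,0,0],[-0.053,-0.016,0.073]],[[0,0,0],[-0.053,-0.016,0.073]],[[0,0,0],[-0.053,-0.016,0.073]],[[0,0,0],[-0.053,-0.016,0.073]],[[0,0,0],[-0.053,-0.016,0.073]],[[0,0,0],[0,0,0]],[[0,0,0],[0,0,0]],[[0,0,0],[0,0,0]]]'
cat > m.py <<'E'
from g import *
a=np.radians(14.8);h=np.array([np.cos(a),np.sin(a),0]);s,c=np.sin(np.radians(25)),np.cos(np.radians(25));k=np.array([0,0,1])
X=c*h+s*k;Z=-s*h+c*k;F=np.array([.490,.1815,.215])
go(F+Z*.018,-Z,X)
o=bot.get_obs();M=R.from_quat(o["tool_rot"]).as_matrix();t=np.array(o["eef_pos"])
Bf=np.c_[X,np.cross(Z,X),Z]
for n in("scene","top"):
    p=vision.camera(n);C=cloud(p);L=(C-F)@Bf;ok=p["z_map"]>0
    m=ok&(abs(L[...,0])<.03)&(abs(L[...,1])<.09)&(abs(L[...,2])<.08)&(p["image"].max(-1)<90)
    for i,q in enumerate("xyz"): print(n,m.sum(),q,np.percentile(L[m][:,i],[1,5,50,95,99]))
    print([(q["position"],q["score"]) for q in vision.place_of(p,"black_mid")[:1]])
    cv2.imwrite(f"pics/{n}2.png",p["image"])
E
python3 m.py
```

```text
clock: 9.07
eef_pos: [0.4813, 0.1793, 0.2332]
tool_rot: [0.35, 0.937, 0.0, -0.0]
ft_force: [0.4, -0.1, -1.8]
grip_width: 0.0116
grasp_force: 58.4
clock: 10.45
eef_pos: [0.4827, 0.1769, 0.2336]
tool_rot: [0.595, 0.774, 0.172, 0.131]
ft_force: [0.3, -0.8, -1.4]
grip_width: 0.011
grasp_force: 58.9
t 10.45 tcp [0.4827 0.1769 0.2336] w 0.011042926277497154 g 58.89128386974335 ft [ 0.2882 -0.7899 -1.3706] q [ 0.3807 -0.0496 -0.416   0.7706 -0.0497  1.6815]
shift mm (tool) [ 2.5426 -0.4133  2.3109] turn (tool) [ 0.0001 -0.0019  0.0003]
scene 1871 x [-0.0141 -0.0035  0.0059  0.0152  0.0202]
scene 1871 y [-0.0668 -0.0654 -0.0133  0.0551  0.06  ]
scene 1871 z [-0.0505 -0.0455  0.0104  0.0615  0.0758]
[([344.1, 177.3], 0.81)]
top 833 x [-0.0053 -0.003   0.0056  0.0075  0.0208]
top 833 y [-0.0655 -0.0619 -0.016   0.057   0.0611]
top 833 z [-0.0514 -0.0458  0.0279  0.0591  0.0744]
[([271.6, 279.2], 0.74)]
```

View pics/scene2.png

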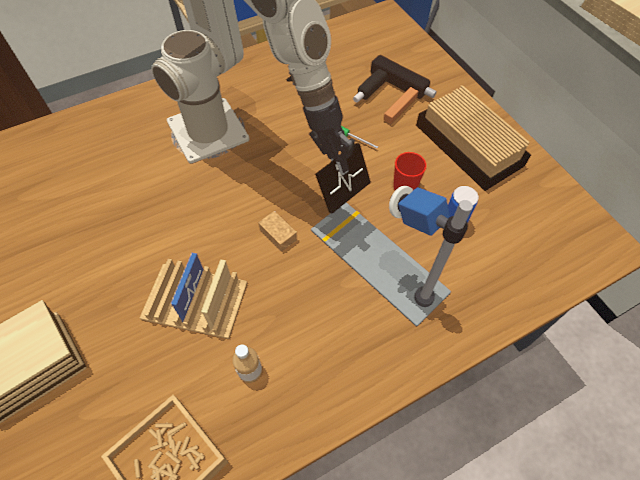

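The black board is at about (344,178) with its painted side facing the lens and upright. Everything else is where it was. I'll make a 3 mm trim and then hand in.

```bash
python3 -m creep '[[[3,0,3],[0,0,0]],[[0,0,0],[0,0,0]],[[0,0,0],[0,0,0]],[[0,0,0],[0,0,0]],[[0,0,0],[0,0,0]],[[0,0,0],[0,0,0]]]'; python3 -c "
from workcell import workorder
print(workorder.job_done())"
```

```text
clock: 11.4
eef_pos: [0.4828, 0.1798, 0.2306]
tool_rot: [0.596, 0.774, 0.172, 0.131]
ft_force: [-0.0, 0.3, -1.0]
grip_width: 0.0113
grasp_force: 58.9
the job is handed in; nothing more can be done
None
```

I handed the job in at about 11 s with the black board held at the camera's focus, painted side to the lens and right way up. By my measurements it is within a few millimetres, but the hand-in returned no verdict.

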